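# Find the bore in the pen-stand blank and present it

## Task

The tall square beech blank on the cutting mat has a blind bore in one of its faces, out of sight: turn the blank over until you find it, then hold it in the gripper with the bore pointing straight up, steady and a good hand's breadth above the table, touching nothing else, ready for a pen to be dropped in. Finish while still holding it there; do not put it down or let go. Leave everything else on the table where it is.

Things in the scene. Friction and masses are not known exactly. Their poses are not given: they have to be found in the camera images.
- blank: plain beech block 40 x 40 x 70 mm (70 along z), about 75 g, flat faces. Origin at its middle. It starts upright on the mat, z up. Its only hole, a blind bore 20 mm wide, 40 mm deep, is centred in the 40 x 40 end that -z points to (hidden below at the start); the job needs -z up. Pushed square to a face near its top it tips over rather than slides
- blank_bore (a point): centre of the bore's mouth, on the middle of the bored end (35 mm from the block's middle along -z); axes as blank
- mat: green cutting mat lying on the table, fixed, 260 mm (its x) by 400 mm (its y), 3 mm thick; origin under its centre. Its top is 3 mm above the table
- stamp: rubber stamp: 52 x 38 mm wooden base with a turned knob, 54 mm tall, on the mat; origin under its centre; to be left alone
- inkpad: flat black ink pad 75 x 50 x 14 mm, on the mat; origin under its centre; to be left alone
- tape: roll of paper tape lying flat, 90 mm across, 19 mm high; origin under its centre; to be left alone
- glue: white glue bottle with black cap, 36 mm across, 95 mm tall; origin under its centre; to be left alone
- can: bare aluminium drink can, 66 mm across, 115 mm tall; origin under its centre; to be left alone
- brush: paint brush with wooden handle lying flat, 180 mm long, along its x axis; origin under its middle; to be left alone
- beadbowl: small glass bowl 70 mm across, 35 mm tall; origin under its centre; to be left alone

How it is judged (in metres and radians):
At the end, for the whole second after the job is handed in: the blank is held still between the fingers, its bored end up with the axis within 15 degrees of vertical, its middle more than 120 mm above the table, touching neither the mat nor any bystander; every bystander is within 30 mm of where it started (angle between blank's own z axis and vertical above 2.88159 rad and height (world z) of blank above 0.12 m and contact force between the fingers and blank above 2 N and linear speed of blank below 0.03 m/s and angular speed of blank below 0.2 rad/s and contact force between blank and mat below 0.1 N and contact force between blank and stamp below 0.1 N and contact force between blank and inkpad below 0.1 N and contact force between blank and tape below 0.1 N and contact force between blank and glue below 0.1 N and contact force between blank and can below 0.1 N and contact force between blank and brush below 0.1 N and contact force between blank and beadbowl below 0.1 N and distance of each of stamp, inkpad, tape, glue, can, brush, beadbowl from where it was at the start of the episode below 0.03 m); the arm keeps its last pose, push and grip.
It fails at once if a bystander is pushed more than 30 mm from its place or tipped over (distance of any of stamp, inkpad, tape, glue, can, brush, beadbowl from where it was at the start of the episode above 0.03 m or angle between any of stamp, inkpad, tape, glue, can, brush, beadbowl's own z axis and vertical above 0.6 rad).
It also fails if it takes over 48 s, if anything falls off the work surface, if the arm or the gripper's body presses on something with over 40 N, if the wrist force passes 120 N, or if a joint passes its speed limit or range.

## Robot

A 6-joint arm with a two-finger parallel gripper is mounted at the origin on the work surface. World frame = base frame: x ahead of the robot, y to its left, z up, the work surface at z = 0. Lengths are in mm, angles in rad, forces in N, time in s.
With the tool pointing down it reaches from about 350 to 975 mm from the base axis. Payload 7.1 kg.
Tool frame: the origin (TCP) lies at the very end of the fingers, on their centre line; the grasp point (between the pads) lies 19 mm behind it (ctrl.tcp_to_grasp is the distance from the TCP to the grasp point, in mm); z points along the fingers, x is the direction in which the jaws open and shut, and the axes are right-handed (so a half turn about z gives the same grasp; the last joint's range is limited). The gripper opens to 88 mm and grips with 3 to 60 N. Pads are 20 mm wide; open, the fingers measure 115 mm over their backs; the gripper's body (75 mm by 178 mm) begins 61 mm behind the grasp point.
Start: joints at [1.15, 0.423, 1.63, -0, 1.089, -0.019], TCP at [244.39, 575.22, 196.775] pointing down, gripper open.
Joint ranges: [-3, 3], [-0.9, 2.11], [0.09, 2.58], [-1.31, 4.45], [0.11, 2.69], [-2.54, 2.54]. Speed limits (rad/s): [2.39, 2.39, 3.01, 3.14, 3.14, 3.14].

## Interface

Orientations are given as a rotation vector (axis times angle).
In Python, from workcell import get_obs, viewer, ctrl, masks_of gives the robot as it stands. The module is installed in compiled form; this text tells all that it offers.
- The arm moves only by the shell command python3 -m inch 'ROWS'. ROWS is JSON, a list of rows, each an object of numbers: "tx", "ty", "tz": the shift along the tool's x, y, z in cm; "ax", "ay", "az": the turn, a rotation vector about the tool's x, y, z in degrees; "jaw": the opening, from 0 (shut) to 1 (fully open). In form: [{"tx": .., "ty": .., "tz": .., "ax": .., "ay": .., "az": .., "jaw": ..}, ...]. A call has 1 to 12 rows; each row shifts and turns the commanded pose from where the row before left it, along the tool's axes as they then stand; what a row does not reach is not made up. A row lasts 1/8 s, in which the tool goes at most 62.5 mm and 10.7 degrees, less where a joint would pass 70% of its speed; a pose out of reach is approached as far as the arm can. A call is refused whole if a number of a shift passes 6.25 or a number of a turn 10.7, either way. A call with a gripper value outside its range is refused whole. The fingers move at their own pace and stop on an object; the grip force is fixed at half the most. Time passes only in rows, so rows that do not move let the fingers close. It gives the time, the measured TCP pose, the force and the opening at its end, in the units of the state.
- get_obs(): the state, without advancing time (a new reading comes with each control period).
- viewer.get_image(name): name is "side" or "top" or "wrist"; returns (picture, depth): 384x512x3 uint8, red, green, blue; 384x512 float32, mm along the optical axis (not along the pixel's ray), 0 where there is no reading.
- viewer.get_calibration(name): a dict with "fx", "fy", "cx", "cy" (pixels), "rvec" (rotation vector, rad) and "tvec" (3), from world to camera coordinates, as OpenCV has them. Camera axes: x right, y down, z forward; pixel columns grow to the right and rows downward; lengths in mm; the calibration is good to about 2 mm. A picture is of the moment at which its call begins: read the wrist's pose just before it. get_calibration takes no time and is no camera call; for the wrist camera it gives the pose at the moment of the call.
- ctrl.close_job(): hands the job in, once; it reports no verdict.
Trained networks look in the newest picture that a camera, given by its name, has taken for a name from the list of things; names that differ only in an ending like _2 or _b are one class to them, and where a whole thing is asked for, a point or a joint stands for the part that bears it (a point fixed in the world has none). Each returns a list of dicts, best first, with "score" (0 to 1); they miss things now and then, are a little off and sometimes report something else, mostly with a low value. They report only what shows in the picture. A call takes as long as a camera call.
- masks_of(camera, thing): "pixels" (384x512 bool, what is visible of it) and "location" ([column, row] in pixels, amid what is visible of it).
The state is a dict: "t": time; "qpos": joint angles; "qvel": joint speeds; "joint_torque": joint torques, N m; "ee_pos": TCP position; "orientation": TCP orientation; "ft_force": force on the tool from outside, world axes, zero at the start; "moment": the same for the moment, N m; "width": finger opening in mm.
Only numpy, scipy, OpenCV 4.12 (cv2) and the standard library are available. Lean on these libraries where they do the work, as an engineer would, in place of code of your own. Each camera call takes 0.05 s, during which the arm holds its last target. There are 200 camera calls.

## Working session

There is one attempt and no reset: what is moved stays moved. The work goes in short steps, Python scripts to look and compute and a shell command to move; the robot and the scene stay as the last step left them, time stands still between calls to the robot, and variables do not carry over. Pictures are saved under pics/ and viewed, about 8 in all and at most 12, crops included, and the job is handed in when it is done.

```bash
mkdir -p pics
cat > h.py <<'E'
import numpy as np, cv2
from scipy.spatial.transform import Rotation as R
from workcell import get_obs, viewer, ctrl, masks_of
def cam(n):
    c=viewer.get_calibration(n); return c,R.from_rotvec(np.ravel(c['rvec'])).as_matrix(),np.ravel(c['tvec'])
def world(cal,depth,mask):
    c,Rm,t=cal; v,u=np.nonzero(mask&(depth>0)); z=depth[v,u]
    P=np.c_[(u-c['cx'])/c['fx']*z,(v-c['cy'])/c['fy']*z,z]
    return (P-t)@Rm
def proj(cal,p):
    c,Rm,t=cal; q=np.atleast_2d(p)@Rm.T+t; return np.c_[q[:,0]/q[:,2]*c['fx']+c['cx'],q[:,1]/q[:,2]*c['fy']+c['cy']]
E
python3 - <<'E'
from h import *
ims=[]
for n in ['top','side']:
    cal=cam(n); im,d=viewer.get_image(n); ims.append(im)
    for th in ['blank','mat','stamp','inkpad','tape','glue','can','brush','beadbowl']:
        if n=='side' and th!='blank': continue
        m=masks_of(n,th)
        if not m: print(n,th,'none'); continue
        P=world(cal,d,m[0]['pixels']); lo,hi=np.percentile(P,[2,98],axis=0)
        print(n,th,round(m[0]['score'],2),m[0]['location'],lo.round(),hi.round())
        if th=='blank':
            top=P[P[:,2]>hi[2]-6]; print(' toprect',cv2.minAreaRect(top[:,:2].astype(np.float32)),np.median(top,axis=0))
cv2.imwrite('pics/a.png',np.hstack([cv2.resize(i,(400,300)) for i in ims])[:,:,::-1])
cv2.imwrite('pics/top.png',ims[0][:,:,::-1])
o=get_obs();print(o['t'],R.from_rotvec(o['orientation']).as_matrix().round(3),o['width'])
E
```

```text
top blank 0.73 [266.0, 219.7] [494. -42.  30.] [538.   6.  76.]
 toprect ((517.8671264648438, -18.092029571533203), (39.615867614746094, 39.79779052734375), 45.05752944946289) [516.9807492  -17.21347463  72.68102856]
top mat 0.8 [279.5, 215.8] [ 409. -246.   -1.] [662. 139.   6.]
top stamp 0.69 [219.3, 203.8] [542.  88.  19.] [591. 126.  57.]
top inkpad 0.94 [342.0, 210.2] [ 516. -246.    9.] [ 588. -196.   22.]
top tape 0.6 [102.4, 248.5] [397. 349.   3.] [481. 435.  21.]
top glue 0.56 [95.5, 183.7] [587. 416.  -2.] [634. 474.  96.]
top can 0.84 [416.3, 143.9] [ 680. -434.   15.] [ 737. -377.  118.]
top brush 0.69 [415.4, 259.5] [ 306. -430.    4.] [ 471. -379.   22.]
top beadbowl 0.93 [191.5, 130.3] [737. 150.   3.] [795. 208.  37.]
side blank 0.78 [239.6, 214.4] [489. -43.   2.] [536.   0.  74.]
 toprect ((515.2618408203125, -16.20535659790039), (44.1878662109375, 41.40266418457031), 40.31062698364258) [514.01871837 -17.67021484  71.24663523]
0.6 [[ 0.391  0.92  -0.   ]
 [ 0.92  -0.391  0.   ]
 [-0.    -0.    -1.   ]] 87.95918449826536
```

View pics/a.png

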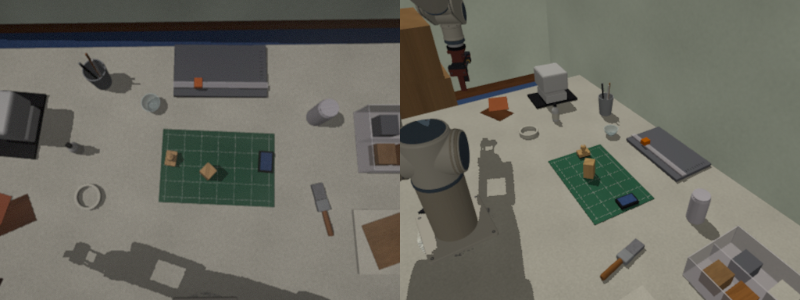

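Blank at about (517, −17), top at z=73, faces at 45°. The pictures and network results agree. I'll tip it toward the robot (direction (−1,−1)) so the bore faces outward, then grasp it and pitch the tool up.

```bash
python3 -m inch '[{"tx":-3.5,"ty":4.6,"jaw":0},{"tx":-3.5,"ty":4.6,"jaw":0},{"tx":-3.5,"ty":4.6,"jaw":0},{"tx":-3.5,"ty":4.6,"jaw":0},{"tx":-3.5,"ty":4.6,"jaw":0},{"tx":-3.5,"ty":4.6,"jaw":0},{"tx":-3.5,"ty":4.6,"jaw":0},{"tx":-3.5,"ty":4.6,"jaw":0},{"tx":-3.5,"ty":4.6,"jaw":0},{"tx":-3.5,"ty":4.6,"jaw":0},{"tx":-3.5,"ty":4.6,"jaw":0}]'
python3 -m inch '[{"az":10.2,"jaw":0},{"az":10.2,"jaw":0},{"az":10.2,"jaw":0},{"az":10.2,"jaw":0},{"az":10.2,"jaw":0},{"az":10.2,"jaw":0},{"az":10.2,"jaw":0},{"az":10.2,"jaw":0},{"az":10.2,"jaw":0},{"az":10.2,"jaw":0},{"az":10,"jaw":0},{"jaw":0}]'
cat > s.py <<'E'
from h import *
o=get_obs();M=R.from_rotvec(o['orientation']).as_matrix()
print(o['t'],np.round(o['ee_pos'],1),np.round(o['qpos'],2),o['width'],np.round(o['ft_force'],1));print(M.round(3))
E
python3 s.py
```

```text
0.6 [244.4 575.2 196.8] [ 1.15  0.42  1.63  0.    1.09 -0.02] 87.95918449826536 [-0.7  0.2  0.2]
[[ 0.391  0.92  -0.   ]
 [ 0.92  -0.391  0.   ]
 [-0.    -0.    -1.   ]]$[0]: bad value
$[0]: bad value
```

```bash
python3 -m inch '[{"tx":-3.5,"ty":4.6,"tz":0,"ax":0,"ay":0,"az":0,"jaw":0}]'; python3 s.py
```

```text
t: 0.72
ee_pos: [272.5, 526.9, 196.8]
orientation: [-2.616, -1.738, -0.002]
ft_force: [0.3, -0.9, -0.6]
width: 80.7
0.725 [272.5 526.9 196.8] [ 1.07  0.38  1.7   0.    1.06 -0.1 ] 80.72817073422907 [ 0.3 -0.9 -0.6]
[[ 0.388  0.922  0.001]
 [ 0.922 -0.388  0.002]
 [ 0.002 -0.    -1.   ]]
```

All keys are needed.

```bash
python3 -m inch '[{"tx":-3.5,"ty":4.6,"tz":0,"ax":0,"ay":0,"az":0,"jaw":0},{"tx":-3.5,"ty":4.6,"tz":0,"ax":0,"ay":0,"az":0,"jaw":0},{"tx":-3.5,"ty":4.6,"tz":0,"ax":0,"ay":0,"az":0,"jaw":0},{"tx":-3.5,"ty":4.6,"tz":0,"ax":0,"ay":0,"az":0,"jaw":0},{"tx":-3.5,"ty":4.6,"tz":0,"ax":0,"ay":0,"az":0,"jaw":0},{"tx":-3.5,"ty":4.6,"tz":0,"ax":0,"ay":0,"az":0,"jaw":0},{"tx":-3.5,"ty":4.6,"tz":0,"ax":0,"ay":0,"az":0,"jaw":0},{"tx":-3.5,"ty":4.6,"tz":0,"ax":0,"ay":0,"az":0,"jaw":0},{"tx":-3.5,"ty":4.6,"tz":0,"ax":0,"ay":0,"az":0,"jaw":0},{"tx":-3.5,"ty":4.6,"tz":0,"ax":0,"ay":0,"az":0,"jaw":0}]'
python3 -m inch '[{"tx":0,"ty":0,"tz":0,"ax":0,"ay":0,"az":10.2,"jaw":0},{"tx":0,"ty":0,"tz":0,"ax":0,"ay":0,"az":10.2,"jaw":0},{"tx":0,"ty":0,"tz":0,"ax":0,"ay":0,"az":10.2,"jaw":0},{"tx":0,"ty":0,"tz":0,"ax":0,"ay":0,"az":10.2,"jaw":0},{"tx":0,"ty":0,"tz":0,"ax":0,"ay":0,"az":10.2,"jaw":0},{"tx":0,"ty":0,"tz":0,"ax":0,"ay":0,"az":10.2,"jaw":0},{"tx":0,"ty":0,"tz":0,"ax":0,"ay":0,"az":10.2,"jaw":0},{"tx":0,"ty":0,"tz":0,"ax":0,"ay":0,"az":10.2,"jaw":0},{"tx":0,"ty":0,"tz":0,"ax":0,"ay":0,"az":10.2,"jaw":0},{"tx":0,"ty":0,"tz":0,"ax":0,"ay":0,"az":10.2,"jaw":0},{"tx":0,"ty":0,"tz":0,"ax":0,"ay":0,"az":10,"jaw":0},{"tx":0,"ty":0,"tz":0,"ax":0,"ay":0,"az":0,"jaw":0}]'
python3 s.py
```

```text
t: 1.98
ee_pos: [560.4, 21.2, 197.0]
orientation: [2.62, 1.733, 0.001]
ft_force: [0.8, -0.0, -0.4]
width: 0.6
t: 3.48
ee_pos: [559.6, 23.0, 196.9]
orientation: [-2.903, 1.2, -0.0]
ft_force: [-0.4, 0.4, -0.4]
width: 0.5
3.475 [559.6  23.  196.9] [ 0.02  0.33  1.78 -0.    1.04  0.8 ] 0.4900865199003392 [-0.4  0.4 -0.4]
[[ 0.708 -0.706  0.   ]
 [-0.706 -0.708 -0.   ]
 [ 0.    -0.    -1.   ]]
```

```bash
python3 -m inch '[{"tx":-0.1,"ty":0,"tz":4.5,"ax":0,"ay":0,"az":0,"jaw":0},{"tx":-0.1,"ty":0,"tz":4.5,"ax":0,"ay":0,"az":0,"jaw":0},{"tx":0,"ty":0,"tz":4.5,"ax":0,"ay":0,"az":0,"jaw":0},{"tx":0,"ty":1,"tz":0,"ax":0,"ay":0,"az":0,"jaw":0},{"tx":0,"ty":1,"tz":0,"ax":0,"ay":0,"az":0,"jaw":0},{"tx":0,"ty":0.5,"tz":0,"ax":0,"ay":0,"az":0,"jaw":0},{"tx":0,"ty":0.5,"tz":0,"ax":0,"ay":0,"az":0,"jaw":0},{"tx":0,"ty":0.5,"tz":0,"ax":0,"ay":0,"az":0,"jaw":0},{"tx":0,"ty":0.5,"tz":0,"ax":0,"ay":0,"az":0,"jaw":0},{"tx":0,"ty":0.5,"tz":0,"ax":0,"ay":0,"az":0,"jaw":0},{"tx":0,"ty":0.5,"tz":0,"ax":0,"ay":0,"az":0,"jaw":0},{"tx":0,"ty":0.5,"tz":0,"ax":0,"ay":0,"az":0,"jaw":0}]'
python3 -m inch '[{"tx":0,"ty":0.5,"tz":0,"ax":0,"ay":0,"az":0,"jaw":0},{"tx":0,"ty":0.5,"tz":0,"ax":0,"ay":0,"az":0,"jaw":0},{"tx":0,"ty":0.5,"tz":0,"ax":0,"ay":0,"az":0,"jaw":0},{"tx":0,"ty":0.5,"tz":0,"ax":0,"ay":0,"az":0,"jaw":0},{"tx":0,"ty":0,"tz":0,"ax":0,"ay":0,"az":0,"jaw":0},{"tx":0,"ty":0,"tz":0,"ax":0,"ay":0,"az":0,"jaw":0},{"tx":0,"ty":0,"tz":0,"ax":0,"ay":0,"az":0,"jaw":0}]'
cat > look.py <<'E'
from h import *
import sys
tag=sys.argv[1]; cams=sys.argv[2:]; ims=[]
for n in cams:
    cal=cam(n); im,d=viewer.get_image(n); ims.append(im)
    m=masks_of(n,'blank')
    if not m: print(n,'none'); continue
    P=world(cal,d,m[0]['pixels']); lo,hi=np.percentile(P,[2,98],axis=0)
    print(n,round(m[0]['score'],2),m[0]['location'],lo.round(),hi.round())
    top=P[P[:,2]>hi[2]-6]; print(' toprect',cv2.minAreaRect(top[:,:2].astype(np.float32)),np.median(top,axis=0))
ims=[i if len(ims)==1 else cv2.resize(i,(400,300)) for i in ims]
cv2.imwrite(f'pics/{tag}.png',np.hstack(ims)[:,:,::-1])
E
python3 look.py b wrist side; python3 s.py
```

```text
t: 4.97
ee_pos: [518.9, -14.7, 61.7]
orientation: [2.902, -1.203, -0.0]
ft_force: [-0.1, -0.3, 0.2]
width: 0.8
t: 5.85
ee_pos: [505.3, -28.5, 61.8]
orientation: [-2.902, 1.203, -0.0]
ft_force: [0.0, -0.3, -0.5]
width: 0.5
wrist 0.91 [259.9, 192.8] [499. -39.  13.] [546.   9.  74.]
 toprect ((520.208251953125, -17.13333511352539), (40.785308837890625, 40.2006721496582), 45.13561248779297) [522.38866745 -15.24580058  72.90966226]
side 0.8 [239.7, 215.8] [488. -43.   0.] [536. -11.  74.]
 toprect ((513.0614624023438, -26.069847106933594), (49.612327575683594, 32.588356018066406), 2.366058826446533) [515.38816955 -24.7419091   71.68737749]
6.05 [505.1 -28.5  61.8] [-0.08  0.46  1.98 -0.    0.71  0.71] 0.35447768969617505 [0.7 0.  0.2]
[[ 0.707 -0.707  0.   ]
 [-0.707 -0.707 -0.   ]
 [ 0.    -0.    -1.   ]]
```

View pics/b.png

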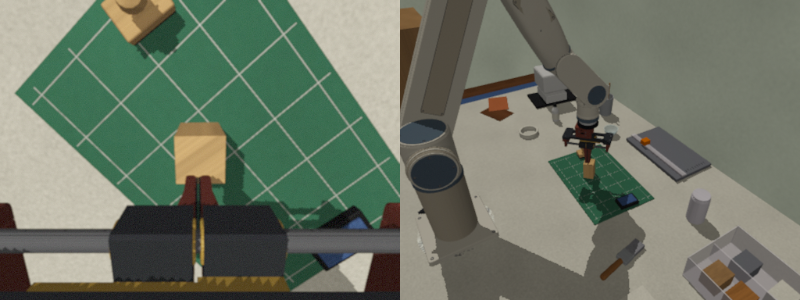

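Run:
```python
from h import *
cal=cam('wrist');c,Rm,t=cal;print('campos',-Rm.T@t,'fwd',Rm[2],'down',Rm[1])
o=get_obs();print(proj(cal,o['ee_pos']),proj(cal,[[517,-17,73],[567,107,54]]))
im,d=viewer.get_image('wrist'); 
a=im
im,d=viewer.get_image('top')
ct=cam('top');print(proj(ct,o['ee_pos']),proj(ct,[517,-17,73]))
b=cv2.resize(im[180:260,220:320],(480,384),interpolation=cv2.INTER_CUBIC)
im,d=viewer.get_image('side');print(proj(cam('side'),o['ee_pos']))
e=cv2.resize(im[150:270,170:310],(448,384),interpolation=cv2.INTER_CUBIC)
cv2.imwrite('pics/c.png',cv2.resize(np.hstack([b,e]),(800,331))[:,:,::-1])
```

```text
campos [559.43895598  24.7396451  249.63320635] fwd [-0.19560877 -0.1952111  -0.96105662] down [-0.67891135 -0.68022752  0.27635102]
[[252.14657192 225.80882477]] [[252.45579868 208.00535959]
 [161.50152513  -5.80725212]]
[[270.38241122 223.85473871]] [[266.00937011 218.92075406]]
[[240.66374982 212.93695879]]
```

View pics/c.png

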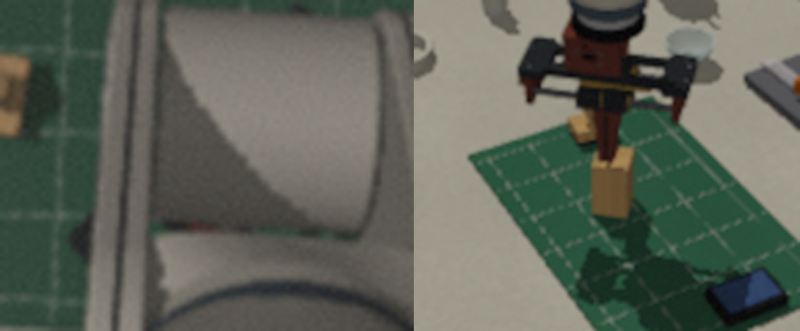

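Run:
```python
from h import *
cal=cam('wrist');im,d=viewer.get_image('wrist')
P=np.full(d.shape+(3,),np.nan);P[d>0]=world(cal,d,d>0)
for u in (232,252,270):
  for v in range(150,262,6): print((u,v),im[v,u],P[v,u].round(),end=' | ')
  print()
cv2.imwrite('pics/d.png',cv2.resize(im[140:270,190:320],(600,600),interpolation=cv2.INTER_CUBIC)[:,:,::-1])
```

```text
(232, 150) [ 60 114  81] [524.  14.   3.] | (232, 156) [ 99 114  85] [520.  11.   3.] | (232, 162) [150 119  82] [522.   9.  31.] | (232, 168) [151 121  77] [523.   8.  55.] | (232, 174) [191 157 105] [524.   7.  73.] | (232, 180) [205 171 118] [521.   5.  73.] | (232, 186) [209 176 119] [518.   2.  74.] | (232, 192) [207 171 116] [515.  -1.  73.] | (232, 198) [209 174 115] [513.  -3.  74.] | (232, 204) [204 170 117] [510.  -6.  73.] | (232, 210) [190 158 105] [507.  -9.  73.] | (232, 216) [195 163 110] [504. -12.  73.] | (232, 222) [194 157 108] [501. -15.  72.] | (232, 228) [200 168 116] [498. -17.  74.] | (232, 234) [194 161 109] [495. -20.  72.] | (232, 240) [ 60 109  83] [466. -42.   4.] | (232, 246) [ 57 106  77] [461. -46.   3.] | (232, 252) [97 83 69] [507. -14. 123.] | (232, 258) [80 40 34] [507. -14. 129.] | 
(252, 150) [ 61 114  86] [536.   3.   3.] | (252, 156) [108 114  80] [532.  -1.   3.] | (252, 162) [152 121  80] [532.  -1.  31.] | (252, 168) [152 122  78] [532.  -1.  55.] | (252, 174) [196 161 109] [532.  -1.  73.] | (252, 180) [210 177 119] [529.  -4.  73.] | (252,
[... 670 characters left out ...]
11.  32.] | (270, 168) [151 123  81] [541. -10.  55.] | (270, 174) [200 166 110] [540.  -9.  74.] | (270, 180) [192 158 104] [537. -12.  73.] | (270, 186) [191 156 103] [535. -14.  74.] | (270, 192) [192 158 102] [532. -17.  72.] | (270, 198) [191 160 106] [529. -20.  73.] | (270, 204) [202 168 115] [527. -23.  74.] | (270, 210) [206 173 117] [524. -26.  74.] | (270, 216) [206 173 116] [521. -29.  72.] | (270, 222) [204 172 117] [518. -32.  73.] | (270, 228) [131 101  71] [515. -34.  74.] | (270, 234) [99 74 51] [520. -27. 103.] | (270, 240) [75 51 37] [520. -27. 110.] | (270, 246) [78 39 31] [520. -26. 117.] | (270, 252) [78 34 28] [519. -27. 122.] | (270, 258) [80 39 38] [520. -26. 130.] |
```

View pics/d.png

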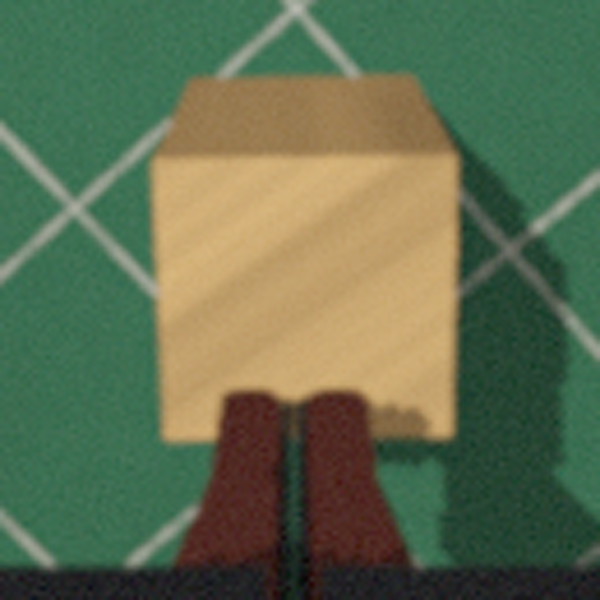

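The closed fingertips are really at about z=88, some 26 mm above the reported TCP, so they passed over the blank without touching it. The blank is unmoved. I'll back off, go lower, push again, and check the fingertip height when open.

```bash
python3 -m inch '[{"tx":0,"ty":-4,"tz":-0.5,"ax":0,"ay":0,"az":0,"jaw":0},{"tx":0,"ty":-3,"tz":0,"ax":0,"ay":0,"az":0,"jaw":0},{"tx":0,"ty":0,"tz":1.5,"ax":0,"ay":0,"az":0,"jaw":0},{"tx":0,"ty":0,"tz":1.6,"ax":0,"ay":0,"az":0,"jaw":0},{"tx":0,"ty":1,"tz":0,"ax":0,"ay":0,"az":0,"jaw":0},{"tx":0,"ty":0.6,"tz":0,"ax":0,"ay":0,"az":0,"jaw":0},{"tx":0,"ty":0.5,"tz":0,"ax":0,"ay":0,"az":0,"jaw":0},{"tx":0,"ty":0.5,"tz":0,"ax":0,"ay":0,"az":0,"jaw":0},{"tx":0,"ty":0.5,"tz":0,"ax":0,"ay":0,"az":0,"jaw":0},{"tx":0,"ty":0.5,"tz":0,"ax":0,"ay":0,"az":0,"jaw":0}]'; python3 look.py e wrist
python3 -m inch '[{"tx":0,"ty":0.5,"tz":0,"ax":0,"ay":0,"az":0,"jaw":0},{"tx":0,"ty":0.5,"tz":0,"ax":0,"ay":0,"az":0,"jaw":0},{"tx":0,"ty":0.5,"tz":0,"ax":0,"ay":0,"az":0,"jaw":0},{"tx":0,"ty":0.5,"tz":0,"ax":0,"ay":0,"az":0,"jaw":0},{"tx":0,"ty":0.5,"tz":0,"ax":0,"ay":0,"az":0,"jaw":0},{"tx":0,"ty":0.5,"tz":0,"ax":0,"ay":0,"az":0,"jaw":0},{"tx":0,"ty":0,"tz":0,"ax":0,"ay":0,"az":0,"jaw":0}]'; python3 look.py f wrist
```

```text
t: 7.5
ee_pos: [529.0, -4.8, 36.0]
orientation: [-2.902, 1.203, -0.001]
ft_force: [0.6, 0.2, 0.9]
width: 0.7
wrist 0.72 [261.9, 223.0] [509. -28.  14.] [544.   7.  65.]
 toprect ((514.3914794921875, -16.648269653320312), (64.96488952636719, 37.67548751831055), 19.244321823120117) [533.73776319 -25.78026448  61.9643039 ]
t: 8.48
ee_pos: [507.5, -26.0, 35.8]
orientation: [2.902, -1.203, -0.0]
ft_force: [0.3, -0.6, 0.4]
width: 0.8
wrist 0.59 [271.9, 230.6] [486. -57.   3.] [520. -19.  44.]
 toprect ((497.150634765625, -44.455039978027344), (102.00672149658203, 41.23359680175781), 61.729705810546875) [510.20306695 -44.2280882   42.89983293]
```

View pics/f.png

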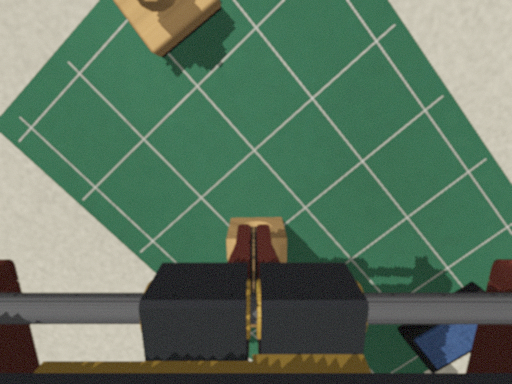

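It tipped; its top is now at z=43. I'll raise, open and look.

```bash
python3 -m inch '[{"tx":0,"ty":-1,"tz":-2,"ax":0,"ay":0,"az":0,"jaw":0},{"tx":0,"ty":0,"tz":-5,"ax":0,"ay":0,"az":0,"jaw":1},{"tx":0,"ty":0,"tz":-5,"ax":0,"ay":0,"az":0,"jaw":1},{"tx":0,"ty":0,"tz":-3,"ax":0,"ay":0,"az":0,"jaw":1},{"tx":0,"ty":0,"tz":0,"ax":0,"ay":0,"az":0,"jaw":1},{"tx":0,"ty":0,"tz":0,"ax":0,"ay":0,"az":0,"jaw":1},{"tx":0,"ty":0,"tz":0,"ax":0,"ay":0,"az":0,"jaw":1}]'; python3 look.py g wrist; python3 s.py
```

```text
t: 9.45
ee_pos: [514.0, -18.6, 184.3]
orientation: [2.901, -1.202, -0.004]
ft_force: [-0.0, -0.7, 0.1]
width: 56.9
wrist 0.56 [258.4, 215.5] [451. -90.  10.] [516. -22.  44.]
 toprect ((481.2314758300781, -57.295631408691406), (70.89346313476562, 39.716732025146484), 45.85088348388672) [482.68977592 -55.8305159   42.95985678]
9.55 [514.2 -18.6 184.5] [-0.06  0.28  1.88  0.    0.98  0.73] 64.83663079970509 [-0.1 -0.3 -0.8]
[[ 0.707 -0.707 -0.002]
 [-0.707 -0.707  0.   ]
 [-0.002  0.002 -1.   ]]
```

View pics/g.png

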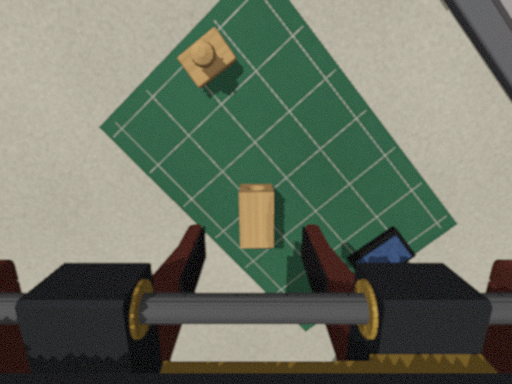

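```bash
python3 -m inch '[{"tx":0.2,"ty":2.5,"tz":3,"ax":0,"ay":0,"az":0,"jaw":1},{"tx":0,"ty":2.6,"tz":3,"ax":0,"ay":0,"az":0,"jaw":1},{"tx":0,"ty":0,"tz":2,"ax":0,"ay":0,"az":0,"jaw":1},{"tx":0,"ty":0,"tz":0,"ax":0,"ay":0,"az":0,"jaw":1}]'
python3 - <<'E'
from h import *
cal=cam('wrist');o=get_obs();im,d=viewer.get_image('wrist')
M=R.from_rotvec(o['orientation']).as_matrix()
P=np.full(d.shape+(3,),np.nan);P[d>0]=(world(cal,d,d>0)-o['ee_pos'])@M
near=(P[...,2]<25)&(P[...,2]>-60)&(abs(P[...,1])<25)
for s,m in (('L',near&(P[...,0]<-25)),('R',near&(P[...,0]>25))):
    q=P[m]; print(s,len(q)); 
    if len(q): i=np.argsort(-q[:,2])[:200:25]; print(q[i].round(1))
m=masks_of('wrist','blank');Q=P[m[0]['pixels']];Q=Q[Q[:,2]<np.nanpercentile(Q[:,2],3)+5]
print('top in tool',cv2.minAreaRect(Q[:,:2].astype(np.float32)),np.median(Q,axis=0),o['ee_pos'],o['width'],proj(cal,o['ee_pos']))
E
```

```text
t: 10.05
ee_pos: [478.7, -56.2, 104.1]
orientation: [2.901, -1.203, -0.006]
ft_force: [-0.0, -0.3, 0.6]
width: 88.0
L 1143
[[-43.4   6.  -25.4]
 [-42.7   1.4 -26.9]
 [-43.1   3.3 -28.3]
 [-48.1 -12.3 -29.1]
 [-43.1   1.2 -29.9]
 [-43.1  -3.7 -30.9]
 [-42.8  -4.8 -32. ]
 [-46.6 -11.9 -32.8]]
R 1151
[[ 45.3   4.9 -24.9]
 [ 51.7 -12.1 -26.9]
 [ 45.3 -10.  -27.9]
 [ 44.8   3.5 -28.9]
 [ 44.8   8.1 -30.1]
 [ 51.8 -11.9 -30.9]
 [ 44.9  -1.7 -31.8]
 [ 45.2   5.4 -32.7]]
top in tool ((2.537660598754883, -1.1514816284179688), (70.79399871826172, 39.992313385009766), 88.6110610961914) [ 2.37350082 -3.38049454 61.14803503] [478.7277952  -56.15354162 104.11960855] 87.97224711307037 [[252.11096578 225.83329838]]
```

The real tips are at tool z = −25 with the jaws open too, so the reported TCP is 25 mm beyond the fingers. I'll allow for that when going down.

```bash
python3 -m inch '[{"tx":0.2,"ty":-0.1,"tz":4,"ax":0,"ay":0,"az":1.4,"jaw":1},{"tx":0,"ty":0,"tz":4,"ax":0,"ay":0,"az":0,"jaw":1},{"tx":0,"ty":0,"tz":2,"ax":0,"ay":0,"az":0,"jaw":1},{"tx":0,"ty":0,"tz":1.4,"ax":0,"ay":0,"az":0,"jaw":1},{"tx":0,"ty":0,"tz":0,"ax":0,"ay":0,"az":0,"jaw":1}]'
python3 s.py
python3 - <<'E'
from h import *
cal=cam('wrist');im,d=viewer.get_image('wrist')
P=np.full(d.shape+(3,),np.nan);P[d>0]=world(cal,d,d>0)
o=get_obs();M=R.from_rotvec(o['orientation']).as_matrix();T=(P-o['ee_pos'])@M
m=(T[...,1]<25)&(T[...,1]>-25)&(abs(abs(T[...,0])-48)<7)&(T[...,2]<-15)
print(np.sort(P[m][:,2])[:200:30])
E
```

```text
t: 10.78
ee_pos: [482.6, -56.7, -8.3]
orientation: [2.887, -1.238, -0.001]
ft_force: [-0.1, 1.1, 0.7]
width: 87.9
10.775 [482.6 -56.7  -8.3] [-0.14  0.58  2.03 -0.    0.53  0.67] 87.9301504399097 [-0.1  1.1  0.7]
[[ 0.69  -0.724 -0.   ]
 [-0.724 -0.69   0.   ]
 [-0.     0.    -1.   ]]
[16.85320385 18.25335289 18.79820044 19.35538575 20.2823655  20.87290941
 21.33878286]
```

```bash
python3 -m inch '[{"tx":0,"ty":0,"tz":0.8,"ax":0,"ay":0,"az":-2.8,"jaw":1},{"tx":0,"ty":0,"tz":0,"ax":0,"ay":0,"az":0,"jaw":0},{"tx":0,"ty":0,"tz":0,"ax":0,"ay":0,"az":0,"jaw":0},{"tx":0,"ty":0,"tz":0,"ax":0,"ay":0,"az":0,"jaw":0},{"tx":0,"ty":0,"tz":0,"ax":0,"ay":0,"az":0,"jaw":0},{"tx":0,"ty":0,"tz":0,"ax":0,"ay":0,"az":0,"jaw":0},{"tx":0,"ty":0,"tz":0,"ax":0,"ay":0,"az":0,"jaw":0},{"tx":0,"ty":0,"tz":0,"ax":0,"ay":0,"az":0,"jaw":0}]'
python3 -m inch '[{"tx":0,"ty":0,"tz":-2,"ax":0,"ay":0,"az":0,"jaw":0},{"tx":0,"ty":0,"tz":-4,"ax":0,"ay":0,"az":0,"jaw":0},{"tx":0,"ty":0,"tz":-5,"ax":0,"ay":0,"az":0,"jaw":0},{"tx":0,"ty":0,"tz":-5,"ax":0,"ay":0,"az":0,"jaw":0},{"tx":0,"ty":0,"tz":-5,"ax":0,"ay":0,"az":0,"jaw":0},{"tx":0,"ty":0,"tz":-5,"ax":0,"ay":0,"az":0,"jaw":0},{"tx":0,"ty":0,"tz":-4,"ax":0,"ay":0,"az":0,"jaw":0},{"tx":0,"ty":0,"tz":0,"ax":0,"ay":0,"az":0,"jaw":0}]'
python3 s.py
```

```text
t: 11.82
ee_pos: [482.3, -56.8, -16.2]
orientation: [2.917, -1.167, -0.0]
ft_force: [-0.9, -0.2, 3.5]
width: 39.9
t: 12.82
ee_pos: [484.2, -57.1, 286.8]
orientation: [-2.915, 1.167, -0.01]
ft_force: [-0.3, -0.1, -1.6]
width: 40.0
12.825 [484.2 -57.1 286.8] [-0.14  0.11  1.83 -0.    1.19  0.62] 40.026685908099786 [-0.3 -0.1 -1.6]
[[ 0.724 -0.69   0.006]
 [-0.69  -0.724 -0.001]
 [ 0.005 -0.004 -1.   ]]
```

```bash
python3 -m inch '[{"tx":0,"ty":0,"tz":0,"ax":0,"ay":0,"az":9,"jaw":0},{"tx":0,"ty":0,"tz":0,"ax":0,"ay":0,"az":9,"jaw":0},{"tx":0,"ty":0,"tz":0,"ax":0,"ay":0,"az":9,"jaw":0},{"tx":0,"ty":0,"tz":0,"ax":0,"ay":0,"az":9,"jaw":0},{"tx":0,"ty":0,"tz":0,"ax":0,"ay":0,"az":9,"jaw":0},{"tx":0,"ty":0,"tz":0,"ax":0,"ay":0,"az":7,"jaw":0},{"tx":0,"ty":-4,"tz":0,"ax":0,"ay":0,"az":0,"jaw":0},{"tx":0,"ty":-4,"tz":0,"ax":0,"ay":0,"az":0,"jaw":0},{"tx":0,"ty":-4,"tz":0,"ax":0,"ay":0,"az":0,"jaw":0},{"tx":0,"ty":-4,"tz":0,"ax":0,"ay":0,"az":0,"jaw":0},{"tx":0,"ty":-4,"tz":0,"ax":0,"ay":0,"az":0,"jaw":0}]'
python3 -m inch '[{"tx":0,"ty":0,"tz":0,"ax":7,"ay":0,"az":0,"jaw":0},{"tx":0,"ty":0,"tz":0,"ax":7,"ay":0,"az":0,"jaw":0},{"tx":0,"ty":0,"tz":0,"ax":7,"ay":0,"az":0,"jaw":0},{"tx":0,"ty":0,"tz":0,"ax":7,"ay":0,"az":0,"jaw":0},{"tx":0,"ty":0,"tz":0,"ax":7,"ay":0,"az":0,"jaw":0},{"tx":0,"ty":0,"tz":0,"ax":7,"ay":0,"az":0,"jaw":0},{"tx":0,"ty":0,"tz":0,"ax":7,"ay":0,"az":0,"jaw":0}]'
python3 s.py
```

```text
t: 14.2
ee_pos: [681.8, -76.5, 281.1]
orientation: [2.108, -2.326, -0.004]
ft_force: [-0.1, -0.4, -0.6]
width: 39.7
t: 15.08
ee_pos: [680.2, -73.7, 285.2]
orientation: [-1.679, 1.833, -0.761]
ft_force: [0.5, -0.2, -0.1]
width: 39.8
15.075 [680.2 -73.7 285.2] [-0.16  0.17  2.03  0.4   0.16  1.14] 39.84782258899051 [ 0.5 -0.2 -0.1]
[[-0.082 -0.695  0.715]
 [-0.997  0.067 -0.05 ]
 [-0.013 -0.716 -0.698]]
```

```bash
python3 -m inch '[{"tx":0,"ty":-3,"tz":1.3,"ax":0,"ay":0,"az":0,"jaw":0},{"tx":0,"ty":-3,"tz":1.3,"ax":0,"ay":0,"az":0,"jaw":0},{"tx":0,"ty":-3,"tz":1.3,"ax":0,"ay":0,"az":0,"jaw":0},{"tx":0,"ty":-3,"tz":1.3,"ax":0,"ay":0,"az":0,"jaw":0},{"tx":0,"ty":-3,"tz":1.3,"ax":0,"ay":0,"az":0,"jaw":0},{"tx":0,"ty":0,"tz":0,"ax":7,"ay":0,"az":0,"jaw":0},{"tx":0,"ty":0,"tz":0,"ax":7,"ay":0,"az":0,"jaw":0}]'
python3 s.py
```

```text
t: 15.95
ee_pos: [831.4, -76.6, 344.2]
orientation: [-1.601, 1.716, -0.832]
ft_force: [0.1, 1.0, -1.8]
width: 39.9
15.95 [831.4 -76.6 344.2] [-0.14  0.32  1.75  0.6   0.16  0.95] 39.94318192193522 [ 0.1  1.  -1.8]
[[-0.053 -0.593  0.804]
 [-0.998  0.058 -0.024]
 [-0.032 -0.803 -0.594]]
```

Run:
```python
import numpy as np
from scipy.optimize import least_squares, brentq
D=np.array([(.423,1.63,625,196.8),(.33,1.78,560,196.9),(.28,1.88,514.5,184.5),(.58,2.03,486,-8.3),(.11,1.83,487.6,286.8),(.46,1.98,505.9,61.8),(.38,1.70,593.2,196.8)])
f=lambda p:np.r_[p[0]+p[1]*np.sin(D[:,0])+p[2]*np.sin(D[:,0]+D[:,1])-D[:,2],p[3]+p[1]*np.cos(D[:,0])+p[2]*np.cos(D[:,0]+D[:,1])-D[:,3]]
s=least_squares(f,[0,400,400,0]);p=s.x;print(p,abs(s.fun).max())
# current pose gives L5 : wrist r,z
q2,q3=.32,1.75
wr=p[0]+p[1]*np.sin(q2)+p[2]*np.sin(q2+q3);B=p[3]+p[1]*np.cos(q2)+p[2]*np.cos(q2+q3)
# z=B+L5+L5*tz ; r=wr+L5*tr
print('L5 from r',(835-wr)/.804,'from z',(344.2-B)/(1-.594))
L5=(835-wr)/.804
for r in range(700,1101,50):
  for z in range(300,801,50):
    x=r-L5-p[0]; y=z-(p[3]+L5); d=np.hypot(x,y)
    c=(d*d-p[1]**2-p[2]**2)/(2*p[1]*p[2])
    if abs(c)<1:
      q3=np.arccos(c);q2=np.arctan2(x,y)-np.arctan2(p[2]*np.sin(q3),p[1]+p[2]*np.cos(q3));q5=np.pi/2-q2-q3
      if q5>.25 and q2>-.8:print(r,z,round(q2,2),round(q3,2),round(q5,2))
```

```text
[  9.44810602 454.56669977 465.72429029   5.51072386] 16.333074640467203
L5 from r 340.38709019808505 from z 320.5740021180368
```

```bash
python3 -m inch '[{"tx":0,"ty":0,"tz":0,"ax":5,"ay":0,"az":0,"jaw":0},{"tx":0,"ty":0,"tz":0,"ax":5,"ay":0,"az":0,"jaw":0},{"tx":0,"ty":0,"tz":0,"ax":5,"ay":0,"az":0,"jaw":0},{"tx":0,"ty":0,"tz":0,"ax":5,"ay":0,"az":0,"jaw":0},{"tx":0,"ty":0,"tz":0,"ax":0,"ay":0,"az":0,"jaw":0},{"tx":0,"ty":0,"tz":0,"ax":0,"ay":0,"az":0,"jaw":0}]'
python3 s.py
```

```text
t: 16.7
ee_pos: [834.3, -55.4, 346.9]
orientation: [-1.551, 1.606, -0.838]
ft_force: [0.0, 0.4, -0.1]
width: 39.7
16.7 [834.3 -55.4 346.9] [-0.15  0.33  1.81  1.68  0.16 -0.13] 39.73551480396708 [ 0.   0.4 -0.1]
[[ 0.004 -0.515  0.857]
 [-0.998  0.056  0.038]
 [-0.068 -0.855 -0.514]]
```

q4 is swinging through to the other wrist branch, as hoped. I'll carry on.

```bash
python3 -m inch '[{"tx":0,"ty":0,"tz":0,"ax":5,"ay":0,"az":0,"jaw":0},{"tx":0,"ty":0,"tz":0,"ax":5,"ay":0,"az":0,"jaw":0},{"tx":0,"ty":0,"tz":0,"ax":5,"ay":0,"az":0,"jaw":0},{"tx":0,"ty":0,"tz":0,"ax":5,"ay":0,"az":0,"jaw":0},{"tx":0,"ty":0,"tz":0,"ax":5,"ay":0,"az":0,"jaw":0},{"tx":0,"ty":0,"tz":0,"ax":0,"ay":0,"az":0,"jaw":0}]'
python3 s.py
```

```text
t: 17.45
ee_pos: [833.1, -42.7, 341.7]
orientation: [-1.328, 1.377, -0.998]
ft_force: [0.7, 0.1, -0.6]
width: 40.0
17.45 [833.1 -42.7 341.7] [-0.14  0.43  1.96  2.81  0.62 -1.25] 40.03148922307579 [ 0.7  0.1 -0.6]
[[ 0.035 -0.225  0.974]
 [-0.995  0.078  0.054]
 [-0.088 -0.971 -0.221]]
```

```bash
python3 -m inch '[{"tx":0,"ty":0,"tz":0,"ax":4,"ay":0,"az":-2,"jaw":0},{"tx":0,"ty":0,"tz":0,"ax":4,"ay":0,"az":-2,"jaw":0},{"tx":0,"ty":0,"tz":0,"ax":4,"ay":0,"az":-1,"jaw":0},{"tx":0,"ty":0,"tz":0,"ax":0.8,"ay":0,"az":0,"jaw":0},{"tx":0,"ty":0,"tz":0,"ax":0,"ay":0,"az":0,"jaw":0},{"tx":0,"ty":0,"tz":0,"ax":0,"ay":0,"az":0,"jaw":0},{"tx":0,"ty":0,"tz":0,"ax":0,"ay":0,"az":0,"jaw":0},{"tx":0,"ty":0,"tz":0,"ax":0,"ay":0,"az":0,"jaw":0}]'
python3 s.py
python3 - <<'E'
from h import *
for n in ('wrist','top','side'):
    cal=cam(n);im,d=viewer.get_image(n);m=masks_of(n,'blank')
    for k in m[:1]:
        P=world(cal,d,k['pixels']);lo,hi=np.percentile(P,[3,97],axis=0);print(n,round(k['score'],2),k['location'],lo.round(),hi.round())
        u,v=map(int,k['location'])
        Q=P[(P[:,2]>hi[2]-8)] ; c=Q-np.median(Q,axis=0); print(' normal top',np.linalg.svd(c,full_matrices=False)[2][2].round(3))
    print(proj(cal,get_obs()['ee_pos']))
    if n=='wrist': a=cv2.resize(im,(400,300))
    if n=='top': b=cv2.resize(im[max(v-40,0):v+40,u-53:u+53],(400,300),interpolation=cv2.INTER_CUBIC)
    if n=='side': c=cv2.resize(im[max(v-75,0):v+75,max(u-100,0):u+100],(400,300),interpolation=cv2.INTER_CUBIC)
cv2.imwrite('pics/z.png',np.vstack([np.hstack([a,b]),np.hstack([c,c*0])])[:,:,::-1])
E
```

```text
t: 18.45
ee_pos: [834.0, -43.5, 345.7]
orientation: [-1.225, 1.172, -1.179]
ft_force: [0.1, 0.4, -0.1]
width: 40.0
18.45 [834.  -43.5 345.7] [-0.14  0.56  2.    2.92  1.   -1.45] 40.013083436653666 [ 0.1  0.4 -0.1]
[[ 0.045  0.006  0.999]
 [-0.999  0.001  0.045]
 [-0.    -1.     0.007]]
[[253.21350033 225.80294237]]
top 0.67 [286.0, 62.5] [773. -65. 315.] [811. -26. 380.]
 normal top [ 0.022 -0.002 -1.   ]
[[283.08345335  40.7692775 ]]
side 0.68 [326.0, 101.7] [769. -66. 297.] [837.   3. 378.]
 normal top [ 0.001  0.02  -1.   ]
[[337.30967053 104.16126899]]
```

View pics/z.png

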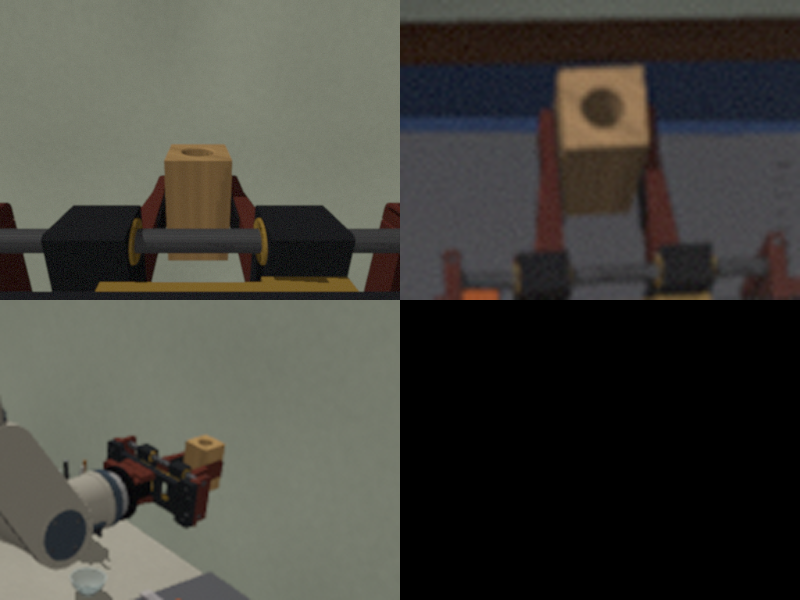

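The bore faces straight up (seen in all three views), the block is gripped at z≈345 and the normal is vertical to about 1°. I'll make a quick bystander check and hand in.

Run:
```python
from h import *
viewer.get_image('top')
for th in ['stamp','inkpad','tape','glue','can','brush','beadbowl']:
    m=masks_of('top',th); print(th,m and m[0]['location'])
o=get_obs();print(o['t'],o['width'],np.abs(o['qvel']).max())
print(ctrl.close_job())
```

```text
stamp [221.0, 202.8]
inkpad [343.2, 206.7]
tape [101.9, 246.4]
glue [191.4, 130.7]
can [415.5, 146.1]
brush [410.5, 259.4]
beadbowl []
19.15 39.97247510234342 0.0020197551121614024
the job is handed in; nothing more can be done
None
```

I found the bore and handed the job in at 19.15 s, with the blank held bore up in the gripper. I got there by tipping the blank onto its side, gripping it across 40 mm, lifting it, and pitching the tool to horizontal.

**Last checks on the blank:**
- The bore is visible and facing up in all three camera views.
- The top face is within about 1.3° of level.
- The blank's middle is about 345 mm above the table.
- The jaw opening is 40.0 mm and the arm is still.

**Things that disagreed or went wrong:**
- **Reported TCP:** it lies about 25 mm beyond the real fingertips. My first push therefore passed over the blank without touching it. I measured the offset with the wrist camera's depth and allowed for it.
- **Bystanders:** in the last top image, the stamp, ink pad, tape, can and brush show within about 5 px of where they started. That is only a coarse check, since a pixel covers roughly 3 mm.
- **Glue and bead bowl:** these are not confirmed by the last check. The network returned the bowl's position for "glue" and found no bead bowl. As far as I know nothing went near the glue. The held blank and gripper stayed more than 200 mm above the bowl.

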